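Line a jug's spout up with the banding wheel's pointer

TASK

The clay jug on the banding wheel is still wet, so do not touch it, and do not grasp or lift anything. First push the pointer arm inwards until it is fully home against its stop, where it points straight at the wheel's centre; then push on the wheel's spokes to turn the wheel (either way round) until the jug's spout points straight at the pointer's tip, so that a handle can be joined exactly opposite. Leave the pointer home, the wheel at rest, and the jar, the pinch pot and the wooden stick where they are.

Things in the scene. Friction and masses are not known exactly. Their poses are not given: they have to be found in the camera images.
- turntable: fixed banding wheel: grey round foot (150 mm across, 18 mm high), above it a four-spoked aluminium wheel on a vertical axis and, to one side, a steel post with the pointer, joined to the foot by a low bar 12 mm high. Origin on the table, on the wheel's axis; x axis level, from the wheel's axis to the post (18 mm thick, 175 mm from the axis); z up
- wheel_top (a point): centre of the wheel's top face, 62 mm above the table: a disc 124 mm across with four straight level spokes 90 degrees apart, each 16 mm wide and 20 mm high (58 to 78 mm above the table, so standing 16 mm proud of the disc), free below, reaching 145 mm from the axis
- wheel (a joint): turn of the wheel on its axis, rad, growing counter-clockwise seen from above, free both ways; the spokes point at this angle plus 0, 90, 180 and 270 degrees from the turntable's x axis. It turns stiffly (about 1 N at the spoke's outer half) and stays where it is left
- spoke_end (a point): centre of the round end of one of the four spokes (the one at the angle joint wheel), 22 mm across, 134 mm from the axis, 68 mm above the table
- pointer (a joint): swing of the pointer arm about its post, rad: 0 is home against the stop, pointing straight at the wheel's axis; it grows to at most 1.9 as the arm swings outwards, clockwise seen from above. It starts swung out by 1.0 to 1.6, needs about 1 N and stays where it is left
- pointer_tip (a point): tip of the pointer, a level steel bar 10 mm wide and 12 mm high (102 to 114 mm above the table) that reaches 90 mm from the post's axis, its last 16 mm a cone; on the post it has a hub 28 mm across, from 98 to 118 mm above the table. At home the tip is 85 mm from the wheel's axis
- jug: small terracotta jug without a handle, loose in the middle of the wheel, which carries it round: 86 mm across, 50 mm high, its rim 112 mm above the table. Origin at the centre of its underside; z up; its x axis points along the spout. Wet: not to be touched
- spout (a point): lip of the jug's spout, 61 mm from the jug's axis and 46 mm above its underside
- jar_mid (a point): centre of a closed glass jar standing on the table, 60 mm across and 85 mm high; leave it alone
- pinch_pot_mid (a point): centre of a small terracotta bowl on the table, 80 mm across and 50 mm high; leave it alone
- stick_mid (a point): middle of a flat wooden modelling stick lying on the table, about 175 mm long, 18 to 26 mm wide, 8 mm thick; leave it alone

How it is judged:
By the outcome, as a careful person would: the job done as asked, in the order asked, and still so for the second after the job is handed in, with the robot touching nothing.
It also fails if it takes over 58 s, if anything falls off the work surface, if the arm or the gripper's body presses on something with over 40 N, if the wrist force passes 120 N, or if a joint passes its speed limit or range.

ROBOT

A 6-joint arm with a two-finger parallel gripper is mounted at the origin on the work surface. World frame = base frame: x ahead of the robot, y to its left, z up, the work surface at z = 0. Lengths are in mm, angles in rad, forces in N, time in s.
With the tool pointing down it reaches from about 350 to 950 mm from the base axis. Payload 17.4 kg.
Tool frame: the origin (TCP) lies midway between the tips of the shut fingers; the grasp point (between the pads) lies 19 mm behind it (bot.grip_point_offset is the distance from the TCP to the grasp point, in mm); z points along the fingers, y is the line along which they close (so a half turn about z gives the same grasp; the last joint's range is limited). The gripper opens to 93 mm and grips with 3 to 60 N. Pads are 15 mm wide; open, the fingers measure 128 mm over their backs; the gripper's body (75 mm by 188 mm) begins 65 mm behind the grasp point.
Start: joints at [-1.331, 0.116, 1.442, -0, 1.584, -0.038], TCP at [185.103, -649.13, 218.646] pointing down, gripper open.
Joint ranges: [-2.83, 2.83], [-0.83, 2.19], [0.07, 2.5], [-1.14, 4.28], [0.01, 3], [-2.97, 2.97]. Speed limits (rad/s): [1.89, 1.89, 2.22, 3.14, 3.14, 3.14].

INTERFACE

Orientations are given as a unit quaternion [x, y, z, w].
In Python, from rig import bot gives the robot as it stands.
- The arm moves only by the shell command python3 -m crank 'ROWS'. ROWS is text: rows parted by semicolons, each of 7 numbers parted by spaces: the shift along the tool's x, y, z as a fraction of full scale, then the turn, a rotation vector about the tool's x, y, z as a fraction of full scale, then the closure, from -1 (fully open) to 1 (shut). In form: tx ty tz wx wy wz fingers; .... A call has 1 to 10 rows; each row shifts and turns the commanded pose from where the row before left it, along the tool's axes as they then stand; what a row does not reach is not made up. Full scale, the value 1, is 40 mm for a shift and 0.12 rad for a turn. A row lasts 1/12 s, in which the tool goes at most 41.7 mm and 7.16 degrees, less where a joint would pass 70% of its speed; a pose out of reach is approached as far as the arm can. A call with a number of a shift or a turn outside -1 to 1 is refused whole. A call with a gripper value outside its range is refused whole. The fingers move at their own pace and stop on an object; the grip force is fixed at half the most. Time passes only in rows, so rows that do not move let the fingers close. It gives the time, the measured TCP pose, the force, the opening and the grip force at its end, in the units of the state.
- bot.observe(): the state, without advancing time (a new reading comes with each control period).
- bot.camera(name): name is "scene" or "top"; returns the picture (400x640x3 uint8, red, green, blue); there is no depth.
- bot.get_calibration(name): a dict with "fx", "fy", "cx", "cy" (pixels), "dist_coeffs" ([k1, k2, p1, p2, k3] as OpenCV has them; the pictures are not rectified), "rvec" (rotation vector, rad) and "tvec" (3), from world to camera coordinates, as OpenCV has them. Camera axes: x right, y down, z forward; pixel columns grow to the right and rows downward; lengths in mm; the calibration is good to about 2 mm. A picture is of the moment at which its call begins. get_calibration takes no time and is no camera call.
- bot.hand_in(): hands the job in; it is judged then, once.
The state is a dict: "time": time; "joint_pos": joint angles; "joint_vel": joint speeds; "joint_efforts": joint torques, N m; "tool_pos": TCP position; "ee_rot": TCP orientation; "ft_force": force on the tool from outside, world axes, zero at the start; "torque": the same for the moment, N m; "gripper_width": finger opening in mm; "gripper_force": force on a finger pad.
Only numpy, scipy, OpenCV 4.12 (cv2) and the standard library are available. Lean on these libraries where they do the work, as an engineer would, in place of code of your own. Each camera call takes 0.05 s, during which the arm holds its last target. There are 200 camera calls.

## Working session

There is one attempt and no reset: what is moved stays moved. The work goes in short steps, Python scripts to look and compute and a shell command to move; the robot and the scene stay as the last step left them, time stands still between calls to the robot, and variables do not carry over. Pictures are saved under pics/ and viewed, at most 10 in all, crops included, and the job is handed in when it is done.

```bash
mkdir -p pics
python3 - <<'E'
from rig import bot
import cv2
for n in("scene","top"):
    im=bot.camera(n); cv2.imwrite(f"pics/{n}0.png",cv2.cvtColor(im,cv2.COLOR_RGB2BGR)); c=bot.get_calibration(n); print(c)
s=bot.observe(); print(s)
E
```

```text
{'fx': 367.43026029612616, 'fy': 367.43026029612616, 'cx': 322.1855608936906, 'cy': 203.97213662747205, 'dist_coeffs': array([-0.01893732,  0.        ,  0.        ,  0.        ,  0.        ]), 'rvec': array([ 2.16986074,  1.44052314, -0.43155259]), 'tvec': array([-202.62917513, -356.92312371, 1368.44020114])}
{'fx': 500.730401745916, 'fy': 500.730401745916, 'cx': 320.1847302740277, 'cy': 196.09254210633807, 'dist_coeffs': array([-0.08220575,  0.        ,  0.        ,  0.        ,  0.        ]), 'rvec': array([ 2.19848199, -2.16509518,  0.08532784]), 'tvec': array([ -33.82078081,  551.30358403, 1508.41191016])}
{'time': 0.1, 'joint_pos': array([-1.33080237e+00,  1.16445142e-01,  1.44216956e+00,  3.30044260e-05,
        1.58398778e+00, -3.78077092e-02]), 'joint_vel': array([-5.36061597e-04,  3.87872787e-04, -1.50845757e-03,  1.96368711e-04,
        3.17130153e-05, -1.23044612e-03]), 'joint_efforts': array([ 7.47252725e-04, -7.22894382e+01, -6.23868299e+01,  7.80070410e-02,
        2.27467512e-02, -6.44037323e-05]), 'tool_pos': array([ 185.06945388, -648.95826554,  217.99214544]), 'ee_rot': array([ 9.90368624e-01,  1.38454808e-01, -3.45398884e-05, -5.04002315e-04]), 'ft_force': array([-0.35804516,  0.19465099, -0.67268436]), 'torque': array([-0.02910398, -0.01978833,  0.02469883]), 'gripper_force': 0.0, 'gripper_width': 93.31601357319134}
```

View pics/scene0.png

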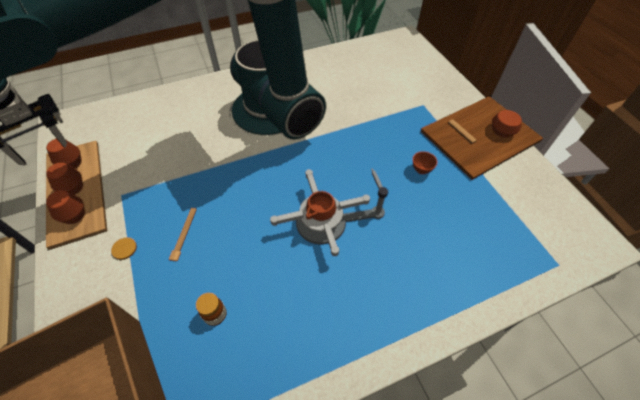

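View pics/top0.png

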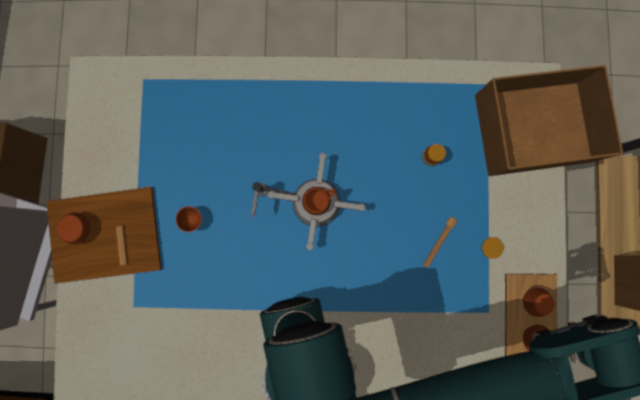

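The top view shows the wheel at about (317,201), its spoke ends at (322,156), (370,207), (311,247) and (270,196), and the post at about (258,187) with the pointer hanging towards (254,214). The pot is at (189,219), the jar at (435,154), and the stick at about (440,242). I'll zoom in next.

```bash
python3 - <<'E'
import cv2,numpy as np
a=cv2.imread("pics/top0.png")[140:260,235:385]; b=cv2.imread("pics/scene0.png")[160:280,260:410]
cv2.imwrite("pics/c0.png",cv2.resize(a,None,fx=5.3,fy=5,interpolation=cv2.INTER_CUBIC)[:, :795])
cv2.imwrite("pics/c1.png",cv2.resize(b,None,fx=5.3,fy=5,interpolation=cv2.INTER_CUBIC)[:, :795])
E
cat > h.py <<'E'
from rig import bot
import numpy as np, cv2
def cal(n):
    c=bot.get_calibration(n); K=np.array([[c['fx'],0,c['cx']],[0,c['fy'],c['cy']],[0,0,1.]])
    return K,c['dist_coeffs'],c['rvec'],c['tvec']
def back(n,uv,z):
    K,d,r,t=cal(n); R=cv2.Rodrigues(r)[0]
    p=cv2.undistortPoints(np.array([[uv]],float),K,d)[0,0]
    ray=R.T@np.array([p[0],p[1],1]); o=-R.T@t
    return (o+ray*(z-o[2])/ray[2])
def proj(n,P):
    K,d,r,t=cal(n); return cv2.projectPoints(np.array(P,float).reshape(-1,3),r,t,K,d)[0][:,0]
E
```

```text
(no output)
```

View pics/c0.png

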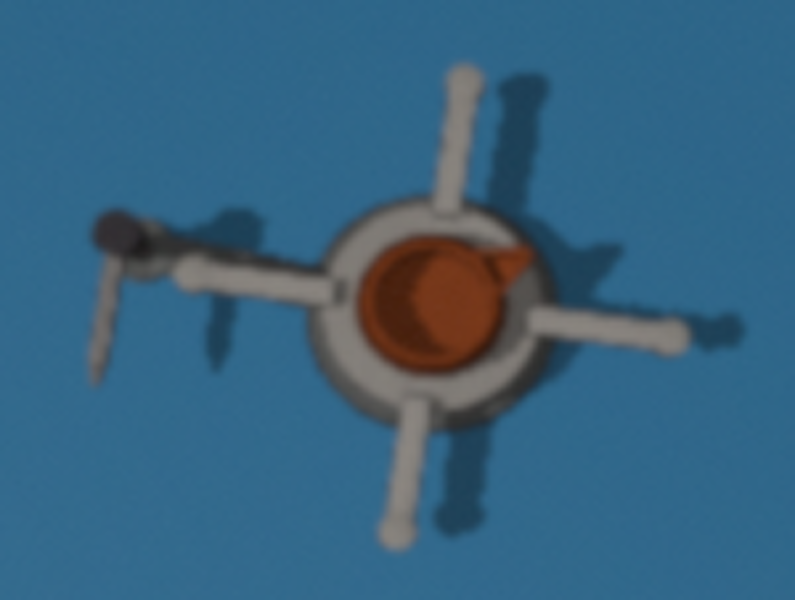

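View pics/c1.png

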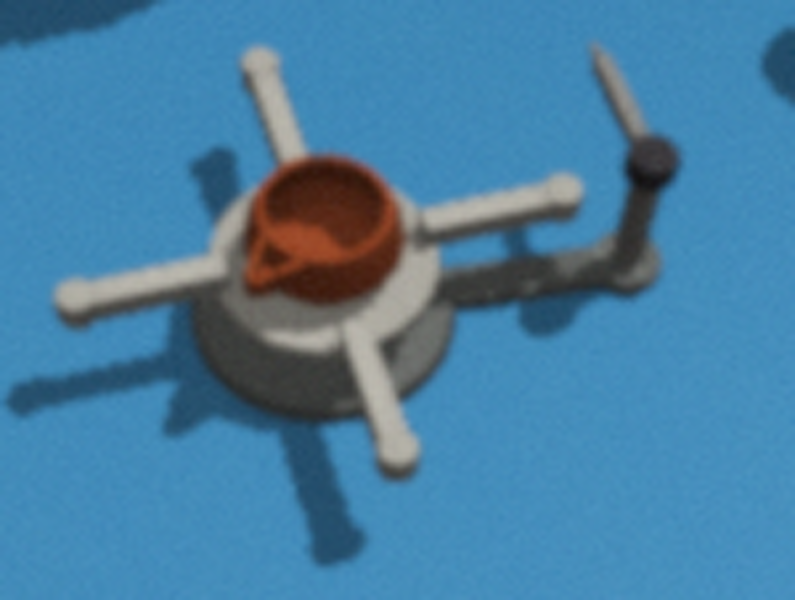

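Run:
```python
from h import *
def cv(n,u,v):
    o=(235,140) if n=="top" else (260,160)
    return (o[0]+(u+.5)/5.3-.5, o[1]+(v+.5)/5-.5)
D={"top":dict(e0=(465,80,78),e1=(678,336,78),e2=(397,534,78),e3=(190,274,78),hub=(118,232,118),tip=(95,382,108),spout=(530,255,108),rim=(432,303,112)),
"scene":dict(e0=(398,447,78),e1=(75,298,78),e2=(260,62,78),e3=(568,190,78),hub=(652,155,118),tip=(594,45,108),spout=(252,288,108),rim=(324,205,112))}
P={}
for n in D:
    for k,(u,v,z) in D[n].items():
        P[n,k]=back(n,cv(n,u,v),z)[:2]
for k in D["top"]: print(k,P["top",k].round(1),P["scene",k].round(1))
ang=lambda v:np.degrees(np.arctan2(v[1],v[0]))
for n in D:
    p=lambda k:P[n,k]
    c=np.mean([p(f"e{i}") for i in range(4)],0); print(n,"c",c.round(1),"reach",[np.linalg.norm(p(f"e{i}")-c).round(1) for i in range(4)],[ang(p(f"e{i}")-c).round(1) for i in range(4)],
 "hub d",np.linalg.norm(p("hub")-c).round(1),ang(p("hub")-c).round(1),"tip len",np.linalg.norm(p("tip")-p("hub")).round(1),ang(p("tip")-p("hub")).round(1),"spout",np.linalg.norm(p("spout")-c).round(1),ang(p("spout")-c).round(1),ang(p("spout")-p("rim")).round(1))
for k,uv in dict(jar=(435,154),pot=(189,219),s1=(453,219),s2=(427,265)).items(): print(k,back("top",uv,40 if k[0]!='s' else 8).round())
```

```text
e0 [667.8 -29.9] [666.6 -28.6]
e1 [ 517.7 -150.3] [ 519.3 -145.2]
e2 [399.5   3.6] [401.9   4.6]
e3 [550.1 121.2] [552.5 122.7]
hub [570.5 156.8] [571.8 156.9]
tip [484.6 168.4] [483.3 170.2]
spout [561.5 -66.7] [566.2 -64.9]
rim [532.7 -13.9] [533.3 -12. ]
top c [533.8 -13.9] reach [np.float64(135.0), np.float64(137.4), np.float64(135.4), np.float64(136.0)] [np.float64(-6.8), np.float64(-96.7), np.float64(172.6), np.float64(83.1)] hub d 174.5 77.8 tip len 86.7 172.3 spout 59.7 -62.3 -61.4
scene c [535.1 -11.6] reach [np.float64(132.6), np.float64(134.5), np.float64(134.2), np.float64(135.4)] [np.float64(-7.4), np.float64(-96.8), np.float64(173.1), np.float64(82.6)] hub d 172.5 77.7 tip len 89.5 171.5 spout 61.7 -59.7 -58.1
jar [ 685. -374.   40.]
pot [475. 370.  40.]
s1 [ 488. -437.    8.]
s2 [ 346. -356.    8.]
```

Both cameras agree within about 2 mm, and every size matches the description. The wheel axis is at (534.3, -12.8) and the post is at 77.8°. The pointer's direction is 172° (home is 257.8°), the spout is at about -61°, and the spokes are at -7° plus multiples of 90°. First I'll shut the fingers, set the tool's yaw to -10°, and travel towards the pointer.

```bash
python3 -m crank '0 0 0 0 0 0.94 1;0 0 0 0 0 0.94 1;0 0 0 0 0 0.94 1;0 0 0 0 0 0.94 1;0.2 -0.95 0 0 0 0 1;0.2 -0.95 0 0 0 0 1;0.2 -0.95 0 0 0 0 1;0.2 -0.95 0 0 0 0 1;0.2 -0.95 0 0 0 0 1;0.2 -0.95 0 0 0 0 1'; python3 -m crank '0.2 -0.95 0 0 0 0 1;0.2 -0.95 0 0 0 0 1;0.2 -0.95 0 0 0 0 1;0.2 -0.95 0 0 0 0 1;0.2 -0.95 0 0 0 0 1;0.2 -0.95 0 0 0 0 1;0.2 -0.95 0 0 0 0 1;0.2 -0.95 0 0 0 0 1;0.2 -0.95 0 0 0 0 1;0.2 -0.95 0 0 0 0 1'
cat >> h.py <<'E'
def yaw():
    from scipy.spatial.transform import Rotation as R
    M=R.from_quat(bot.observe()['ee_rot']).as_matrix(); return M
def go(P):
    "print tool-frame shifts (fractions) through world points P from current pose"
    M=yaw(); p=bot.observe()['tool_pos']
    print(p.round(1),"yaw",np.degrees(np.arctan2(M[1,0],M[0,0])).round(1))
    for q in P:
        print((M.T@(np.array(q)-p)/40).round(2)); p=np.array(q)
E
python3 - <<'E'
from h import *
go([(516.5,202,215),(516.5,202,96)])
E
```

```text
time: 0.93
tool_pos: [271.9, -431.0, 218.2]
ee_rot: [0.996, -0.087, -0.0, -0.0]
ft_force: [-0.3, -0.3, 1.3]
gripper_width: 30.9
gripper_force: 0.0
time: 1.77
tool_pos: [416.2, -70.4, 218.7]
ee_rot: [0.996, -0.087, 0.0, 0.0]
ft_force: [0.5, 0.3, -0.1]
gripper_width: 0.2
gripper_force: 0.0
[416.2 -70.4 218.7] yaw -9.9
[ 1.3  -7.14  0.09]
[-0.   -0.    2.97]
```

```bash
python3 -m crank '0.16 -0.9 0 0 0 0 1;0.16 -0.9 0 0 0 0 1;0.16 -0.9 0 0 0 0 1;0.16 -0.9 0 0 0 0 1;0.16 -0.9 0 0 0 0 1;0.16 -0.9 0 0 0 0 1;0.16 -0.9 0 0 0 0 1;0.16 -0.84 0 0 0 0 1;0 0 0 0 0 0 1'; python3 -m crank '0 0 0.8 0 0 0 1;0 0 0.8 0 0 0 1;0 0 0.8 0 0 0 1;0 0 0.6 0 0 0 1;0 0 0 0 0 0 1'
python3 - <<'E'
from h import *
post=np.array([571.,157]);r=62
M=yaw();X=M[:2,0];Y=M[:2,1]
P=[]
for th in np.radians([172,180,190,200,210,220,230,240,250,255]):
    u=np.array([np.cos(th),np.sin(th)]);n=np.array([-u[1],u[0]])
    off=5+7.5*abs(n@X)+17.5*abs(n@Y); c=post+r*u-off*n; P.append((*c,96)); print(c.round())
go(P)
cv2.imwrite("pics/t1.png",cv2.resize(cv2.cvtColor(bot.camera("top"),cv2.COLOR_RGB2BGR)[120:270,200:400],None,fx=4,fy=4))
E
```

```text
time: 2.52
tool_pos: [516.5, 204.4, 217.5]
ee_rot: [0.996, -0.085, -0.001, -0.0]
ft_force: [0.4, 0.4, -0.9]
gripper_width: 0.7
gripper_force: 0.0
time: 2.93
tool_pos: [513.4, 199.0, 93.3]
ee_rot: [0.996, -0.087, -0.003, 0.002]
ft_force: [0.5, -0.2, 0.0]
gripper_width: 0.6
gripper_force: 0.0
[513. 188.]
[509. 181.]
[506. 170.]
[505. 158.]
[506. 146.]
[509. 134.]
[516. 123.]
[524. 112.]
[535. 104.]
[541. 101.]
[513.4 199.   93.3] yaw -9.9
[ 0.03  0.27 -0.07]
[-0.06  0.2   0.  ]
[-0.03  0.28  0.  ]
[0.02 0.29 0.  ]
[0.08 0.29 0.  ]
[0.14 0.28 0.  ]
[ 0.2   0.26 -0.  ]
[ 0.26  0.21 -0.  ]
[ 0.3   0.16 -0.  ]
[ 0.17  0.05 -0.  ]
```

View pics/t1.png

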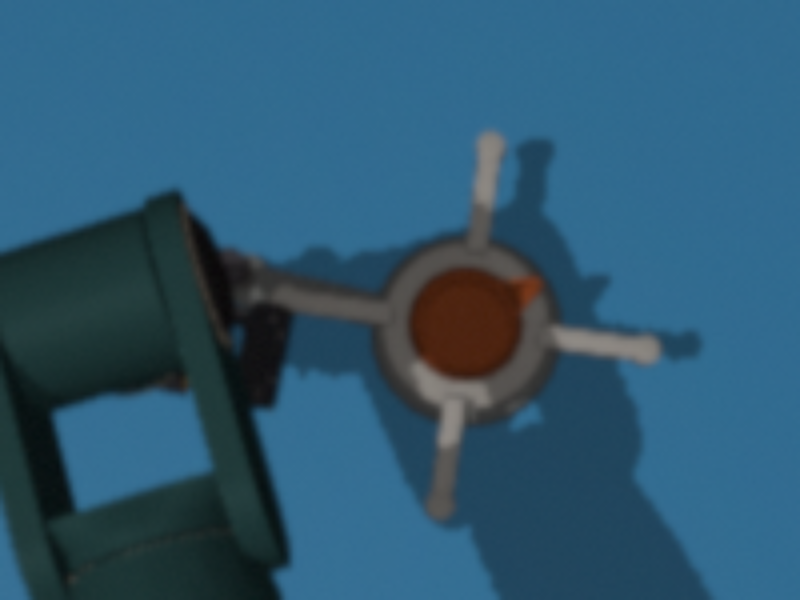

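The arm hides the pointer in this view; the wheel (centre at about (466,325) in the crop) hasn't moved, and the tool stands just outboard of the pointer. Now I'll sweep it inwards.

```bash
python3 -m crank '0.03 0.27 -0.07 0 0 0 1;-0.06 0.2 0 0 0 0 1;-0.03 0.28 0 0 0 0 1;0.02 0.29 0 0 0 0 1;0.08 0.29 0 0 0 0 1;0.14 0.28 0 0 0 0 1;0.2 0.26 0 0 0 0 1;0.26 0.21 0 0 0 0 1;0.2 0.13 0 0 0 0 1;0 0 0 0 0 0 1'
python3 - <<'E'
from h import *
o=bot.observe();print(o['ft_force'],o['torque'])
go([(541,101,96)])
cv2.imwrite("pics/s1.png",cv2.resize(cv2.cvtColor(bot.camera("scene"),cv2.COLOR_RGB2BGR)[140:290,240:440],None,fx=4,fy=4))
E
```

```text
time: 3.82
tool_pos: [535.0, 105.7, 101.2]
ee_rot: [0.996, -0.087, -0.0, 0.0]
ft_force: [0.5, -0.0, -0.3]
gripper_width: 0.8
gripper_force: 0.0
[ 0.45787123 -0.00115785 -0.27876867] [ 0.08013724  0.00758736 -0.04991772]
[535.  105.7 101.2] yaw -10.0
[0.17 0.09 0.13]
```

View pics/s1.png

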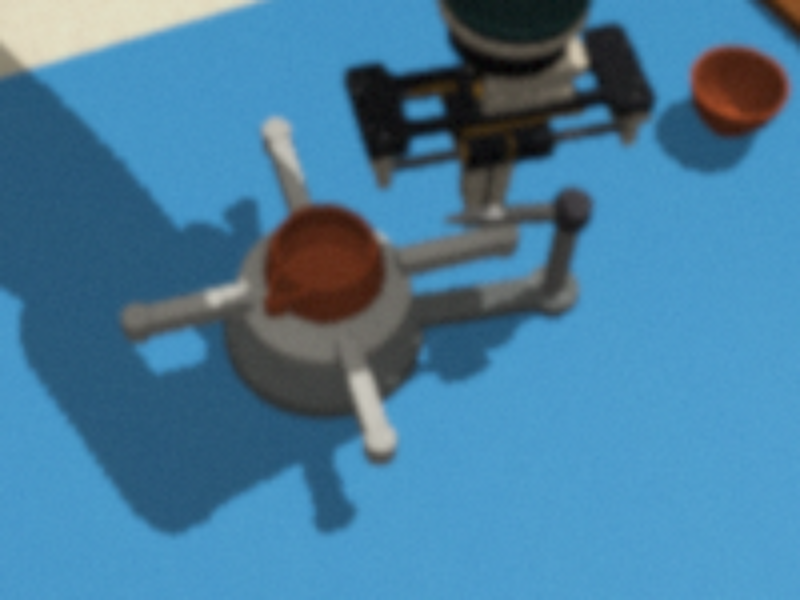

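The pointer is about 10–15° from home, with its tip at crop (452,218) and the fingers behind it. Next: small pushes along tool x, watching the force.

```bash
python3 -m crank '0.1 0.06 0.1 0 0 0 1;0.06 0 0 0 0 0 1;0 0 0 0 0 0 1'|grep -E "pos|ft"; python3 -m crank '0.06 0 0 0 0 0 1;0 0 0 0 0 0 1'|grep -E "pos|ft"; python3 -m crank '0.06 0 0 0 0 0 1;0 0 0 0 0 0 1'|grep -E "pos|ft"
```

```text
tool_pos: [539.6, 103.9, 96.9]
ft_force: [0.1, -0.4, -0.4]
tool_pos: [542.0, 103.6, 97.4]
ft_force: [-0.3, 0.6, 0.3]
tool_pos: [543.0, 103.4, 97.2]
ft_force: [-14.2, 1.3, 4.9]
```

```bash
python3 -m crank '0.04 0 0 0 0 0 1;0 0 0 0 0 0 1'|grep -E "pos|ft"; python3 -m crank '-0.3 0 0 0 0 0 1;-0.8 0 0 0 0 0 1;-0.4 0 -0.8 0 0 0 1;0 0 -1 0 0 0 1;0 0 -1 0 0 0 1'
python3 - <<'E'
from h import *
cv2.imwrite("pics/s2.png",cv2.resize(cv2.cvtColor(bot.camera("scene"),cv2.COLOR_RGB2BGR)[160:280,260:410],None,fx=5.3,fy=5,interpolation=cv2.INTER_CUBIC))
E
```

```text
tool_pos: [543.4, 103.3, 97.1]
ft_force: [-25.5, 3.5, 9.9]
time: 5.03
tool_pos: [485.5, 113.3, 210.8]
ee_rot: [0.996, -0.086, -0.0, 0.0]
ft_force: [0.0, 0.0, 0.1]
gripper_width: 0.5
gripper_force: 0.0
```

View pics/s2.png

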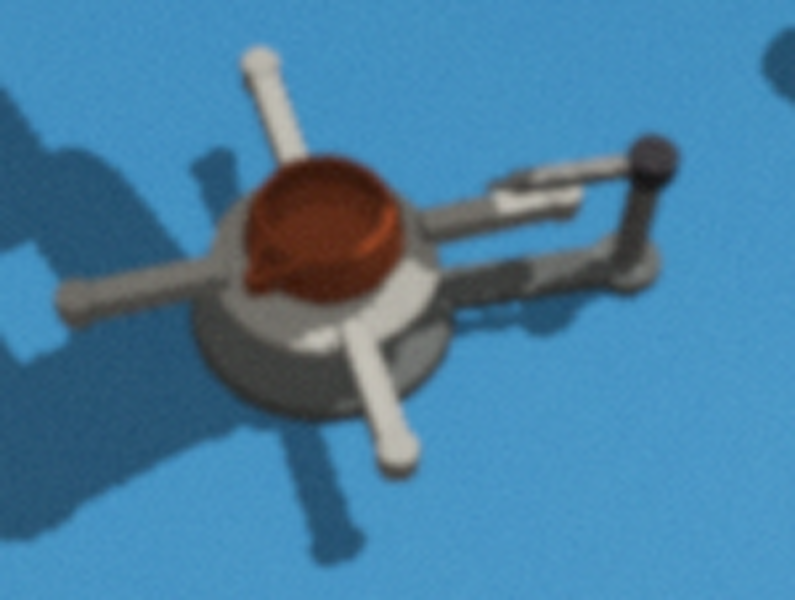

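The pointer lies over its foot bar, aimed at the axis (its tip is at about (492,188)), and the push met a 25 N stop, so it is home. Nothing else has moved. Now I'll go behind the spoke at -97°, yaw to -7°.

```bash
python3 - <<'E'
from h import *
def f(u,v): return back("scene",(260+(u+.5)/5.3-.5,160+(v+.5)/5-.5),108)[:2]-[534.3,-12.8]
t=f(492,187); print("tip",np.linalg.norm(t),np.degrees(np.arctan2(t[1],t[0])))
go([(481,-119,210),(481,-119,62)])
E
python3 -m crank '0.1 0.97 0 0 0 -0.44 1;0 1 0 0 0 0 1;0 1 0 0 0 0 1;0 1 0 0 0 0 1;0 1 0 0 0 0 1;0 0.7 0 0 0 0 1;0 0 0 0 0 0 1'
python3 - <<'E'
from h import *
go([(481,-119,210),(481,-119,62)])
E
```

```text
tip 89.20751858377423 77.77889512363627
[488.  113.6 219.9] yaw -9.9
[0.83 5.76 0.24]
[-0.03  0.01  3.7 ]
time: 5.67
tool_pos: [460.8, -116.4, 209.6]
ee_rot: [0.998, -0.062, 0.0, 0.001]
ft_force: [1.6, -0.3, -0.2]
gripper_width: 0.4
gripper_force: 0.0
[ 460.8 -116.4  209.6] yaw -7.1
[ 0.51  0.   -0.01]
[-0.  -0.   3.7]
```

```bash
python3 -m crank '0.4 0 0.8 0 0 0 1;0 0 0.9 0 0 0 1;0 0 0.9 0 0 0 1;0 0 0.7 0 0 0 1;0 0 0.4 0 0 0 1;0 0 0 0 0 0 1'
python3 - <<'E'
from h import *
go([(534.3-13.7-.9925*17,-12.8-111.2+.122*17,62)])
E
```

```text
time: 6.17
tool_pos: [475.7, -113.5, 57.9]
ee_rot: [0.998, -0.06, -0.002, -0.001]
ft_force: [-0.3, 0.0, -0.3]
gripper_width: 0.8
gripper_force: 0.0
[ 475.7 -113.5   57.9] yaw -6.9
[ 0.72  0.12 -0.11]
```

```bash
python3 -m crank '0.25 0.06 -0.1 0 0 0 1;0.25 0.06 0 0 0 0 1;0.1 0 0 0 0 0 1;0.06 0 0 0 0 0 1;0.08 0 0 0 0 -0.2 1;0.12 0.01 0 0 0 -0.35 1;0.17 0.01 0 0 0 -0.5 1;0.17 0.01 0 0 0 -0.5 1;0.17 0.01 0 0 0 -0.5 1;0.17 0.01 0 0 0 -0.5 1'
python3 -m crank '0.17 0.01 0 0 0 -0.5 1;0.17 0.01 0 0 0 -0.5 1;0.17 0.01 0 0 0 -0.5 1;0.17 0.01 0 0 0 -0.5 1;0.17 0.01 0 0 0 -0.5 1;0.17 0.01 0 0 0 -0.5 1;0.17 0.01 0 0 0 -0.5 1;0.17 0.01 0 0 0 -0.5 1;0.17 0.01 0 0 0 -0.5 1;0.17 0.01 0 0 0 -0.5 1'
cat >> h.py <<'E'
C=np.array([534.3,-12.8])
def loc():
    M=yaw(); d=bot.observe()['tool_pos'][:2]-C
    print("yaw",np.degrees(np.arctan2(M[1,0],M[0,0])).round(1),"radial",(d@M[:2,1]).round(1),"behind",(-d@M[:2,0]).round(1),"z",bot.observe()['tool_pos'][2].round(1))
E
python3 -c "
from h import *;loc()"
```

```text
time: 7.0
tool_pos: [538.4, -124.4, 65.7]
ee_rot: [0.996, 0.095, 0.0, 0.0]
ft_force: [-1.3, -1.2, -0.4]
gripper_width: 0.8
gripper_force: 0.7
time: 7.83
tool_pos: [600.4, -98.4, 65.7]
ee_rot: [0.923, 0.385, 0.0, 0.0]
ft_force: [0.0, -1.1, -0.0]
gripper_width: 0.2
gripper_force: 0.7
yaw 45.2 radial 107.2 behind 14.2 z 65.7
```

```bash
python3 -m crank '0.17 0.02 0 0 0 -0.5 1;0.17 0.02 0 0 0 -0.5 1;0.17 0.02 0 0 0 -0.5 1;0.17 0.02 0 0 0 -0.5 1;0.17 0.02 0 0 0 -0.5 1;0.17 0.02 0 0 0 -0.5 1;0.17 0.02 0 0 0 -0.5 1;0.17 0.02 0 0 0 -0.5 1;0.17 0.02 0 0 0 -0.5 1;0.17 0.02 0 0 0 -0.5 1'|grep -E "ft|time"
python3 -m crank '0.17 0.02 0 0 0 -0.5 1;0.17 0.02 0 0 0 -0.5 1;0.17 0.02 0 0 0 -0.5 1;0.17 0.02 0 0 0 -0.5 1;0.17 0.02 0 0 0 -0.5 1;0.17 0.02 0 0 0 -0.5 1;0.17 0.02 0 0 0 -0.5 1;0.14 0.02 0 0 0 -0.4 1;0.1 0.01 0 0 0 -0.3 1;0 0 0 0 0 0 1'|grep -E "ft|time"
python3 - <<'E'
from h import *;loc()
a=cv2.resize(cv2.cvtColor(bot.camera("scene"),cv2.COLOR_RGB2BGR)[160:280,260:410],None,fx=5.3,fy=5,interpolation=cv2.INTER_CUBIC)
cv2.imwrite("pics/s3.png",a)
E
```

```text
time: 8.67
ft_force: [-1.6, -1.4, 0.1]
time: 9.5
ft_force: [-0.1, 0.5, -0.3]
yaw 108.5 radial 112.8 behind 9.8 z 65.7
```

View pics/s3.png

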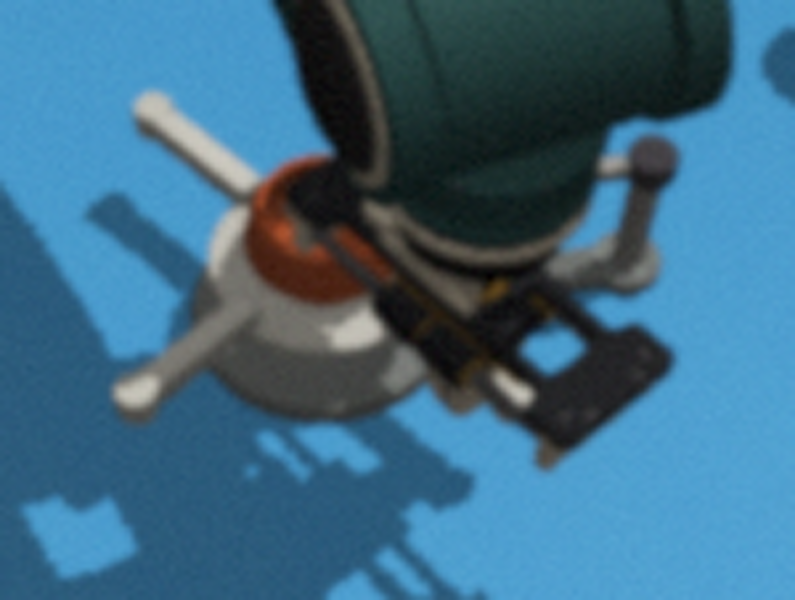

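Spoke ends are visible at (152,107), (137,392) and (517,388); the gripper hides the spout. I'll compute the wheel angle from the ends.

```bash
cat >> h.py <<'E'
def ang(n,u,v,z,o=None):
    o=o or ((235,140) if n=="top" else (260,160))
    d=back(n,(o[0]+(u+.5)/5.3-.5,o[1]+(v+.5)/5-.5),z)[:2]-C
    return np.linalg.norm(d).round(1),np.degrees(np.arctan2(d[1],d[0])).round(1)
E
python3 - <<'E'
from h import *
for q in [(152,107),(137,392),(517,388)]: print(ang("scene",*q,78))
E
```

```text
(np.float64(133.7), np.float64(-157.8))
(np.float64(133.4), np.float64(-66.9))
(np.float64(134.5), np.float64(23.4))
```

```bash
python3 -m crank '0.1 0.02 0 0 0 -0.3 1;0.17 0.02 0 0 0 -0.5 1;0.17 0.02 0 0 0 -0.5 1;0.14 0.02 0 0 0 -0.4 1;0.06 0.01 0 0 0 -0.15 1;0 0 0 0 0 0 1;-0.3 0 0 0 0 0 1;-0.6 0 0 0 0 0 1;-0.2 0 -0.8 0 0 0 1;0 0 -1 0 0 0 1'; python3 -c "
from h import *;go([(640,0,200),(560,-290,200)])"
```

```text
time: 10.38
tool_pos: [659.7, -2.4, 134.8]
ee_rot: [0.494, 0.869, -0.001, -0.002]
ft_force: [0.2, -0.4, 0.9]
gripper_width: 0.4
gripper_force: 0.0
[659.7  -2.4 134.8] yaw 120.8
[ 0.31 -0.4  -1.63]
[-5.21 -5.43  0.01]
```

```bash
python3 -m crank '0 0 -0.9 0 0 0 1;-0.3 -0.3 -0.7 0 0 0 1;-0.7 -0.7 0 0 0 0 1;-0.7 -0.7 0 0 0 0 1;-0.7 -0.7 0 0 0 0 1;-0.7 -0.7 0 0 0 0 1;-0.7 -0.7 0 0 0 0 1;-0.7 -0.7 0 0 0 0 1;-0.5 -0.5 0 0 0 0 1;0 0 0 0 0 0 1'
python3 - <<'E'
from h import *
S=[cv2.resize(cv2.cvtColor(bot.camera(n),cv2.COLOR_RGB2BGR)[o[1]:o[1]+120,o[0]:o[0]+150],None,fx=5.3,fy=5,interpolation=cv2.INTER_CUBIC) for n,o in (("top",(235,140)),("scene",(260,160)))]
cv2.imwrite("pics/t4.png",S[0]);cv2.imwrite("pics/s4.png",S[1])
E
```

```text
time: 11.22
tool_pos: [590.0, -280.0, 201.3]
ee_rot: [0.495, 0.869, -0.001, 0.0]
ft_force: [0.5, 0.6, 0.1]
gripper_width: 0.7
gripper_force: 0.0
```

View pics/t4.png

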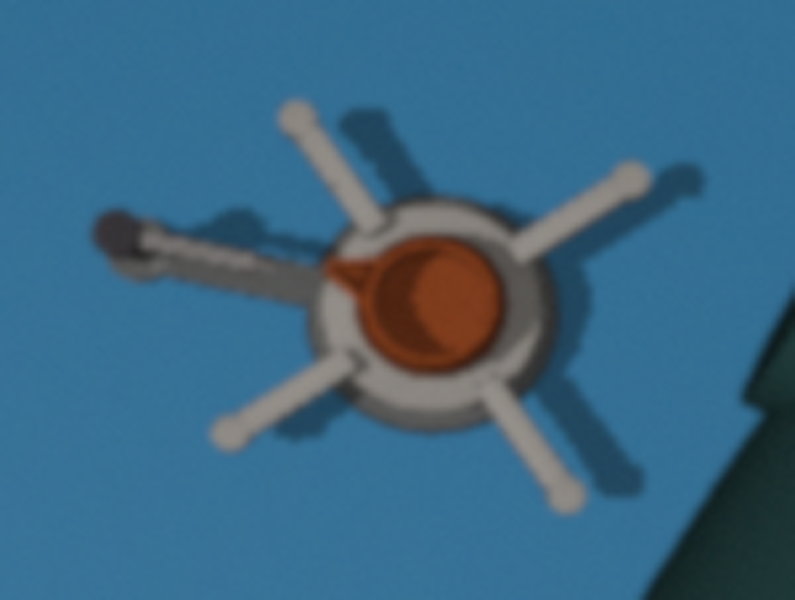

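The picture shows the spout lip at about (328,268), close to the pointer's line (hub (118,232), tip about (272,266)); spoke ends at (297,116), (632,180), (568,495) and (230,433). The wheel is a few degrees short. Next is a numerical measurement of the spout.

```bash
cat >> h.py <<'E'
def spout(n,im,o=(0,0),s=(1,1)):
    hsv=cv2.cvtColor(im,cv2.COLOR_BGR2HSV)
    m=((hsv[...,0]<14)|(hsv[...,0]>174))&(hsv[...,1]>130)&(hsv[...,2]>40)
    ys,xs=np.nonzero(m); A=[]
    for x,y in zip(xs,ys):
        d=back(n,(o[0]+(x+.5)/s[0]-.5,o[1]+(y+.5)/s[1]-.5),108)[:2]-C
        A.append((np.hypot(*d),*d))
    A=np.array(A); out=[]
    for lo in (50,54):
        w=A[(A[:,0]>lo)&(A[:,0]<75)]; v=w[:,1:].mean(0) if len(w) else np.zeros(2); out.append((len(w),np.degrees(np.arctan2(v[1],v[0])).round(1),w[:,0].max().round(1) if len(w) else 0))
    w=A[A[:,0]<46]; print(n,out,"rim centre off",w[:,1:].mean(0).round(1))
E
python3 - <<'E'
from h import *
E=[(297,116),(632,180),(568,495),(230,433)]
print([ang("top",*q,78) for q in E],"lip",ang("top",328,268,108),"tip",ang("top",272,266,108))
for n,o,a,b in (("top",(235,140),"c0","t4"),("scene",(260,160),"c1","s4")):
    for f in (a,b): spout(n,cv2.imread(f"pics/{f}.png"),o,(5.3,5))
E
```

```text
[(np.float64(134.3), np.float64(34.6)), (np.float64(134.2), np.float64(-55.9)), (np.float64(135.2), np.float64(-145.0)), (np.float64(134.2), np.float64(125.2))] lip (np.float64(58.7), np.float64(72.1)) tip (np.float64(88.4), np.float64(77.8))Traceback (most recent call last):
  File "<stdin>", line 5, in <module>
  File "h.py", line 35, in spout
    d=back(n,(o[0]+(x+.5)/s[0]-.5,o[1]+(y+.5)/s[1]-.5),108)[:2]-C
      ~~~~^^^^^^^^^^^^^^^^^^^^^^^^^^^^^^^^^^^^^^^^^^^^^^^^^
  File "h.py", line 7, in back
    K,d,r,t=cal(n); R=cv2.Rodrigues(r)[0]
            ~~~^^^
  File "h.py", line 4, in cal
    c=bot.get_calibration(n); K=np.array([[c['fx'],0,c['cx']],[0,c['fy'],c['cy']],[0,0,1.]])
ValueError: time passes only in moves, steps and waits
```

```bash
sed -i 's/^def cal(n)/import functools\n@functools.cache\ndef cal(n)/' h.py
python3 - <<'E'
from h import *
for n,o,a,b in (("top",(235,140),"c0","t4"),("scene",(260,160),"c1","s4")):
    for f in (a,b): spout(n,cv2.imread(f"pics/{f}.png"),o,(5.3,5))
E
```

```text
top [(433, np.float64(-62.1), np.float64(61.7)), (251, np.float64(-61.9), np.float64(61.7))] rim centre off [-1.3 -2. ]
top [(330, np.float64(71.3), np.float64(59.7)), (179, np.float64(71.0), np.float64(59.7))] rim centre off [-1.6  0.7]
scene [(1613, np.float64(-34.8), np.float64(62.9)), (676, np.float64(-41.4), np.float64(62.9))] rim centre off [ 7.2 -2.9]
scene [(1498, np.float64(-2.9), np.float64(58.6)), (493, np.float64(5.3), np.float64(58.6))] rim centre off [ 7.6 -0.7]
```

The wheel is at 34.7° and the spout at about 71.1°, so roughly 6.7° remain. I'll go back behind the same spoke.

```bash
python3 -m crank '0 0 0 0 0 -0.6 1;0.65 0.65 0 0 0 0 1;0.7 0.7 0 0 0 0 1;0.7 0.7 0 0 0 0 1;0.7 0.7 0 0 0 0 1;0.7 0.7 0 0 0 0 1;0.7 0.7 0 0 0 0 1;0 0 0 0 0 0 1'|grep pos; python3 -c "
from h import *;loc();go([(643.5,26.2,201),(643.5,26.2,64)])"
```

```text
tool_pos: [632.7, -36.5, 201.7]
yaw 125.4 radial 66.5 behind 76.2 z 201.7
[632.7 -36.5 201.7] yaw 125.4
[1.12 1.13 0.02]
[-0.   -0.01  3.42]
```

```bash
python3 -m crank '0.55 0.55 0 0 0 0 1;0.5 0.55 0 0 0 0 1;0 0 0 0 0 0 1;0 0 0.9 0 0 0 1;0 0 0.9 0 0 0 1;0 0 0.9 0 0 0 1;0 0 0.6 0 0 0 1;0 0 0 0 0 0 1'|grep -E "pos|ft"; python3 -c "
from h import *;loc()"
```

```text
tool_pos: [641.3, 16.9, 63.7]
ft_force: [-0.7, 0.1, 0.3]
yaw 125.1 radial 104.6 behind 37.3 z 63.7
```

```bash
python3 -m crank '0.2 0.05 0 0 0 -0.3 1;0.15 0.05 0 0 0 -0.5 1;0 0 0 0 0 0 1'|grep -E "pos|ft"; python3 -c "
from h import *;loc()
y=np.radians(131.0);x=np.array([np.cos(y),np.sin(y)]);u=np.array([x[1],-x[0]])
go([(*(C+108*u-18.7*x),63)])"
```

```text
tool_pos: [639.6, 31.5, 72.3]
ft_force: [-0.4, 0.2, 1.0]
yaw 130.9 radial 108.6 behind 35.5 z 72.3
[639.6  31.5  72.3] yaw 130.9
[ 0.42 -0.01  0.23]
```

```bash
python3 -m crank '0.1 0 0.2 0 0 0 1;0.1 0 0 0 0 0 1;0.07 0 0 0 0 0 1;0.06 0 0 0 0 0 1;0.06 0 0 0 0 0 1;0 0 0 0 0 0 1'|grep -E "pos|ft"
python3 - <<'E'
from h import *;loc()
y=np.radians(131.0);x=np.array([np.cos(y),np.sin(y)]);u=np.array([x[1],-x[0]])
go([(*(C+108*u-18.7*x),63)])
E
```

```text
tool_pos: [628.5, 42.4, 61.7]
ft_force: [0.4, 0.2, -0.4]
yaw 130.6 radial 107.4 behind 19.4 z 61.7
[628.5  42.4  61.7] yaw 130.6
[ 0.04  0.02 -0.03]
```

Back off, lift, clear the view and measure.

```bash
python3 -m crank '-0.3 0 0 0 0 0 1;-0.6 0 0 0 0 0 1;-0.1 0 -0.9 0 0 0 1;0 0 -1 0 0 0 1;0 0 -1 0 0 0 1;-0.3 -0.3 -0.5 0 0 0 1;-0.7 -0.7 0 0 0 0 1;-0.7 -0.7 0 0 0 0 1;-0.7 -0.7 0 0 0 0 1;-0.7 -0.7 0 0 0 0 1'|grep -E "time|pos"; python3 -m crank '-0.7 -0.7 0 0 0 0 1;-0.7 -0.7 0 0 0 0 1;-0.7 -0.7 0 0 0 0 1;0 0 0 0 0 0 1'|grep pos
python3 - <<'E'
from h import *
n,o="top",(235,140)
ims=[bot.camera("top") for _ in range(8)]
im=np.mean(ims,0).astype(np.uint8); im=cv2.cvtColor(im,cv2.COLOR_RGB2BGR)[140:260,235:385]
a=cv2.resize(im,None,fx=5.3,fy=5,interpolation=cv2.INTER_CUBIC); cv2.imwrite("pics/t5.png",a)
spout(n,a,o,(5.3,5))
# wheel angle by rotating the bright-spoke mask: grey pixels at radius 80..150 back-projected to z=78, 4-fold phase
hsv=cv2.cvtColor(a,cv2.COLOR_BGR2HSV)
def wheel(a):
    hsv=cv2.cvtColor(a,cv2.COLOR_BGR2HSV); ys,xs=np.nonzero((hsv[...,1]<50)&(hsv[...,2]>110)); T=[]
    for x,y in zip(xs,ys):
        d=back(n,(o[0]+(x+.5)/5.3-.5,o[1]+(y+.5)/5-.5),78)[:2]-[533.8,-13.9]
        if 85<np.hypot(*d)<145: T.append(np.arctan2(d[1],d[0]))
    return len(T),np.degrees(np.angle(np.exp(4j*np.array(T)).mean())/4).round(2)
for f in("c0","t4","t5"): print(f,wheel(cv2.imread(f"pics/{f}.png")))
E
```

```text
time: 14.23
tool_pos: [641.1, -165.6, 197.8]
tool_pos: [630.9, -288.4, 196.9]
top [(306, np.float64(75.8), np.float64(59.2)), (149, np.float64(75.5), np.float64(59.2))] rim centre off [-1.7  0.7]
c0 (10624, np.float64(-7.19))
t4 (11709, np.float64(35.03))
t5 (11944, np.float64(39.32))
```

View pics/t5.png

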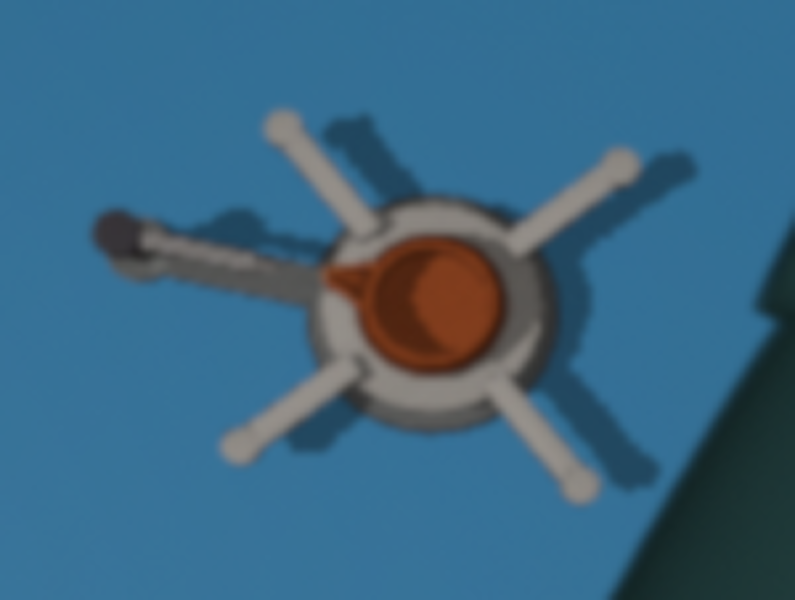

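The top view shows the spout (lip at about (326,273)) nearly on the pointer line. The wheel is at 39.3°, and the spout is at about 75.3°, averaged over the start and current positions to cancel bias, against a target of 77.8°. A quick cross-check with the scene camera comes before the last nudge.

Run:
```python
from h import *
im=np.mean([bot.camera("scene") for _ in range(8)],0).astype(np.uint8)
cv2.imwrite("pics/s5.png",cv2.resize(cv2.cvtColor(im,cv2.COLOR_RGB2BGR)[160:280,260:410],None,fx=5.3,fy=5,interpolation=cv2.INTER_CUBIC))
for n,c,fs in (("top",(533.8,-13.9),(("c0",-61),("t4",71),("t5",75))),("scene",(535.1,-11.6),(("c1",-61),("s4",71),("s5",75)))):
    o=(235,140) if n=="top" else (260,160)
    for f,e in fs:
        h=cv2.cvtColor(cv2.imread(f"pics/{f}.png"),cv2.COLOR_BGR2HSV)
        ys,xs=np.nonzero(((h[...,0]<14)|(h[...,0]>174))&(h[...,1]>130)&(h[...,2]>40))
        D=np.array([back(n,(o[0]+(x+.5)/5.3-.5,o[1]+(y+.5)/5-.5),108)[:2]-c for x,y in zip(xs,ys)])
        u=np.array([np.cos(np.radians(e)),np.sin(np.radians(e))]); v=np.array([-u[1],u[0]])
        l,t=D@u,D@v
        print(f,[(round(l.max()-k,1),round(t[abs(l-l.max()+k)<1].mean(),1),round(np.ptp(t[abs(l-l.max()+k)<1]),1)) for k in (1.5,3.5,6,9)])
```

```text
c0 [(np.float64(59.5), np.float64(0.4), np.float64(9.7)), (np.float64(57.5), np.float64(0.1), np.float64(10.7)), (np.float64(55.0), np.float64(-0.1), np.float64(12.0)), (np.float64(52.0), np.float64(-0.3), np.float64(13.3))]
t4 [(np.float64(59.4), np.float64(-0.4), np.float64(9.8)), (np.float64(57.4), np.float64(0.1), np.float64(10.5)), (np.float64(54.9), np.float64(0.2), np.float64(10.9)), (np.float64(51.9), np.float64(0.5), np.float64(12.3))]
t5 [(np.float64(58.9), np.float64(-0.2), np.float64(8.5)), (np.float64(56.9), np.float64(0.3), np.float64(10.7)), (np.float64(54.4), np.float64(0.9), np.float64(11.6)), (np.float64(51.4), np.float64(0.5), np.float64(12.9))]
c1 [(np.float64(62.0), np.float64(2.2), np.float64(7.9)), (np.float64(60.0), np.float64(1.8), np.float64(12.2)), (np.float64(57.5), np.float64(1.3), np.float64(15.4)), (np.float64(54.5), np.float64(1.4), np.float64(19.0))]
s4 [(np.float64(55.6), np.float64(-0.5), np.float64(12.0)), (np.float64(53.6), np.float64(-1.0), np.float64(14.0)), (np.float64(51.1), np.float64(-1.4), np.float64(16.0)), (np.float64(48.1), np.float64(-0.9), np.float64(19.3))]
s5 [(np.float64(56.1), np.float64(0.0), np.float64(9.4)), (np.float64(54.1), np.float64(-0.8), np.float64(12.8)), (np.float64(51.6), np.float64(-1.1), np.float64(14.8)), (np.float64(48.6), np.float64(-1.6), np.float64(16.8))]
```

```bash
python3 -m crank '0 0 0 0 0 -0.32 1;0.7 0.7 0 0 0 0 1;0.7 0.7 0 0 0 0 1;0.7 0.7 0 0 0 0 1;0.7 0.7 0 0 0 0 1;0.7 0.7 0 0 0 0 1;0.7 0.7 0 0 0 0 1;0 0 0 0 0 0 1'|grep pos
python3 - <<'E'
from h import *;loc()
y=np.radians(132.8);x=np.array([np.cos(y),np.sin(y)]);u=np.array([x[1],-x[0]])
go([(*(C+107.4*u-42*x),197),(*(C+107.4*u-42*x),64),(*(C+107.4*u-19.4*x),64)])
E
```

```text
tool_pos: [641.2, -38.4, 197.7]
yaw 133.0 radial 60.7 behind 91.7 z 197.7
[641.2 -38.4 197.7] yaw 133.0
[1.23 1.16 0.02]
[-0.   -0.    3.32]
[0.56 0.   0.  ]
```

```bash
python3 -m crank '0.6 0.58 0 0 0 0 1;0.6 0.58 0 0 0 0 1;0 0 0 0 0 0 1;0 0 0.9 0 0 0 1;0 0 0.9 0 0 0 1;0 0 0.9 0 0 0 1;0 0 0.6 0 0 0 1;0 0 0 0 0 0 1;0 0 0 0 0 0 1'|grep -E "pos|ft"
python3 - <<'E'
from h import *;loc()
y=np.radians(132.8);x=np.array([np.cos(y),np.sin(y)]);u=np.array([x[1],-x[0]])
go([(*(C+107.4*u-19.4*x),64)])
E
```

```text
tool_pos: [642.3, 22.3, 65.1]
ft_force: [-0.1, -0.1, 0.8]
yaw 132.8 radial 103.1 behind 47.6 z 65.1
[642.3  22.3  65.1] yaw 132.8
[0.71 0.11 0.03]
```

```bash
python3 -m crank '0.25 0.11 0.03 0 0 0 1;0.2 0 0 0 0 0 1;0.1 0 0 0 0 0 1;0.06 0 0 0 0 0 1;0.05 0 0 0 0 0 1;0.03 0 0 0 0 0 1;0 0 0 0 0 0 1'|grep -E "pos|ft"
python3 - <<'E'
from h import *;loc()
y=np.radians(132.8);x=np.array([np.cos(y),np.sin(y)]);u=np.array([x[1],-x[0]])
go([(*(C+107.4*u-19.4*x),64)])
E
```

```text
tool_pos: [627.1, 46.0, 64.6]
ft_force: [0.1, -0.0, -0.7]
yaw 132.8 radial 108.0 behind 19.9 z 64.6
[627.1  46.   64.6] yaw 132.8
[ 0.01 -0.02  0.01]
```

```bash
python3 -m crank '-0.3 0 0 0 0 0 1;-0.6 0 0 0 0 0 1;-0.1 0 -0.9 0 0 0 1;0 0 -1 0 0 0 1;0 0 -1 0 0 0 1;-0.3 -0.3 -0.5 0 0 0 1;-0.7 -0.7 0 0 0 0 1;-0.7 -0.7 0 0 0 0 1;-0.7 -0.7 0 0 0 0 1;-0.7 -0.7 0 0 0 0 1'|grep -E "time|pos"; python3 -m crank '-0.7 -0.7 0 0 0 0 1;-0.7 -0.7 0 0 0 0 1;-0.7 -0.7 0 0 0 0 1;0 0 0 0 0 0 1'|grep pos
cat > m.py <<'E'
from h import *
import sys
k=sys.argv[1]; o,c=(235,140),(533.8,-13.9)
im=np.mean([bot.camera("top") for _ in range(8)],0).astype(np.uint8)
cv2.imwrite(f"pics/t{k}.png",cv2.resize(cv2.cvtColor(im,cv2.COLOR_RGB2BGR)[140:260,235:385],None,fx=5.3,fy=5,interpolation=cv2.INTER_CUBIC))
for f in ("c0","t5",f"t{k}"):
    h=cv2.cvtColor(cv2.imread(f"pics/{f}.png"),cv2.COLOR_BGR2HSV)
    B=lambda m,z:np.array([back("top",(o[0]+(x+.5)/5.3-.5,o[1]+(y+.5)/5-.5),z)[:2]-c for y,x in zip(*np.nonzero(m))])@[1,1j]
    g=B((h[...,1]<50)&(h[...,2]>110),78); g=g[(abs(g)>85)&(abs(g)<145)]
    s=B(((h[...,0]<14)|(h[...,0]>174))&(h[...,1]>130)&(h[...,2]>40),108); s=s[(abs(s)>51)&(abs(s)<75)]
    w=g/abs(g); print(f,"wheel",np.degrees(np.angle((w**4).mean())/4).round(2),"spout",np.degrees(np.angle(s.mean())).round(2))
E
python3 m.py 6
```

```text
time: 18.2
tool_pos: [647.5, -161.3, 200.3]
tool_pos: [642.0, -284.4, 199.4]
c0 wheel -7.19 spout -61.02
t5 wheel 39.32 spout 75.54
t6 wheel 41.32 spout 77.61
```

Run:
```python
from rig import bot
import cv2,numpy as np
a,b=[cv2.imread(f"pics/{f}.png").astype(int)[215:265,90:285] for f in("t4","t6")]
print("pointer change",abs(a-b).mean(),"max",abs(a-b).max())
print(bot.observe()['joint_vel'].round(3))
print(bot.hand_in())
```

```text
pointer change 0.9352820512820513 max 4
[-0.003 -0.    -0.001  0.001  0.002 -0.003]
the job is handed in; nothing more can be done
None
```

The job is handed in: the pointer is home against its stop, and the jug's spout measures 77.6° against the pointer's 77.8°; the jug was not touched, and I did not re-measure the jar, pot and stick, though the arm kept well clear of them.

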